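Clear the offcut and scan the job label

TASK

A steel tube offcut has been left lying on the job label of the short grey aluminium profile: put it in the empty grey scrap bin. Then pick up the code scanner and hold it still, pointing straight down at the middle of the label with its nose about 60 mm above it, for about two seconds. Finally stand the scanner back upright in the middle of its black charging base; do not touch the profile with the scanner, and leave all other things on the table where they are.

Things in the scene. Friction and masses are not known exactly. Their poses are not given: they have to be found in the camera images.
- profile: the workpiece, fixed: a piece of grey aluminium profile lying on the table, 200 (x) x 80 (y) x 60 (z) mm. Origin: centre of its underside; x along its length.
- label: white paper label with black bars, 80 (x) x 56 (y) mm, paper-thin, stuck flat on the profile's top face (60 mm above the table), up to 40 mm to either side of the middle of its length. Origin: the label's middle, on the top face; x along the profile.
- offcut: loose steel square-tube offcut, 110 (x, its length) x 40 x 40 mm, open ends, about 0.3 kg; at the start it lies flat on the label, roughly crosswise to the profile, overhanging it at both sides. Origin: centre of the underside it lies on at the start; z up.
- offcut_mid (a point): the middle of the offcut, 20 mm above offcut's origin
- bin: open grey plastic scrap bin, fixed: 190 (x) x 170 (y) x 50 (z) mm outside, walls and floor 5 mm, empty. Origin: centre of its underside, z up.
- scanner: loose code scanner, 0.24 kg, standing on its nose. From below: black square nose 56 x 56 mm from 0 to 28 mm, collar 46 (x) x 50 (y) mm up to 44 mm, then the grey grip, a bar 36 (x) x 44 (y) mm up to 150 mm. Origin: middle of the nose's flat underside, where it looks out; z up along the grip; it looks along -z. Grip it by the top 30 mm of the bar.
- dock: black charging base of the scanner, fixed: a plate 130 (x) x 120 (y) x 16 (z) mm with a back lip 90 mm wide along y, from x = +58 to +64 mm, reaching 61 mm above the table. Origin: centre of the plate's underside, z up.
- dock_pad (a point): middle of the plate's flat top, 16 mm above the table, where the scanner stands
- mug: white mug, 80 mm across and 95 mm tall, a bystander to be left alone. Origin: at its underside
- spraycan: upright spray can, 62 mm across and 170 mm tall, a bystander to be left alone. Origin: at its underside
- screwdriver: screwdriver lying flat, 200 mm long, a bystander to be left alone. Origin: at its underside
- caliper: caliper lying flat, 200 mm long, a bystander to be left alone. Origin: at its underside
- square: small steel square lying flat, 120 x 90 mm, a bystander to be left alone. Origin: at its underside
Not all that is in view belongs to the job. Leave any purple look-alike of the dock alone.

How it is judged:
By the outcome, as a careful person would: the job done as asked, in the order asked, and still so for the second after the job is handed in, with the robot touching nothing.
It also fails if it takes over 64 s, if anything falls off the work surface, if the arm or the gripper's body presses on something with over 40 N, if the wrist force passes 120 N, or if a joint passes its speed limit or range.

ROBOT

A 6-joint arm with a two-finger parallel gripper is mounted at the origin on the work surface. World frame = base frame: x ahead of the robot, y to its left, z up, the work surface at z = 0. Lengths are in mm, angles in rad, forces in N, time in s.
With the tool pointing down it reaches from about 275 to 750 mm from the base axis. Payload 10.2 kg.
Tool frame: the origin (TCP) lies at the very end of the fingers, on their centre line; the grasp point (between the pads) lies ctrl.grip_depth behind it (ctrl.grip_depth is the distance from the TCP to the grasp point, in mm); z points along the fingers, y is the direction in which the jaws open and shut (so a half turn about z gives the same grasp; the last joint's range is limited). The gripper opens to 85 mm and grips with 20 to 120 N. Pads are 22 mm wide; open, the fingers measure 114 mm over their backs; the gripper's body (76 mm by 85 mm) begins 54 mm behind the grasp point. The pads swing forward as they close: fully open they stand 13 mm farther back than shut.
Start: joints at [1.115, 0.313, 1.498, -0, 1.331, -0.223], TCP at [121.132, 510.841, 231.294] pointing down, gripper open.
Joint ranges: [-2.94, 2.94], [-0.97, 2.17], [0.19, 2.56], [-1.23, 4.37], [0.02, 3.11], [-2.88, 2.88]. Speed limits (rad/s): [2.39, 2.39, 3.01, 3.14, 3.14, 3.14].

INTERFACE

Orientations are given as a unit quaternion [w, x, y, z].
In Python, from rig import telemetry, eyes, ctrl, nets gives the robot as it stands. The module is installed in compiled form; this text tells all that it offers.
- The arm moves only by the tool drive_tool, never from a script. Its argument "series" is text: rows parted by semicolons, each of 7 numbers parted by spaces: the shift along the tool's x, y, z normalised to -1 to 1, where 1 is 0.12 m, then the turn, a rotation vector about the tool's x, y, z normalised to -1 to 1, where 1 is 0.5 rad, then the opening, from 0 (shut) to 1 (fully open). In form: tx ty tz wx wy wz hand; .... A call has 1 to 20 rows; each row is the pose to reach, as a shift and turn from the pose measured when the call began, along the tool's axes at that moment; what a row does not reach only later rows make up. A row lasts 1/10 s, in which the tool goes at most 50 mm and 8.59 degrees, less where a joint would pass 70% of its speed; a pose out of reach is approached as far as the arm can. A call with a number of a shift or a turn outside -1 to 1 is refused whole. A call with a gripper value outside its range is refused whole. The fingers move at their own pace and stop on an object; "newtons" is the grip in N (left out, the last holds). Time passes only in rows, so rows that repeat a pose let the fingers close. It gives the time, the measured TCP pose, the force and the opening at its end, in the units of the state.
- telemetry.sense(): the state, without advancing time (a new reading comes with each control period).
- eyes.capture(name): name is "side" or "top" or "wrist"; returns a dict with "frame" (400x640x3 uint8, red, green, blue), "fx", "fy", "cx", "cy" (pixels), "view" (4x4, takes a point from world to camera coordinates). Camera axes: x right, y up, looking along -z (the intrinsics and any distortion apply to the point x, -y, -z); pixel columns grow to the right and rows downward; lengths in mm; the calibration is good to about 2 mm. The wrist camera is an equidistant fisheye: a pixel r from the principal point sees the ray r / f radians off the axis. A picture is of the moment at which its call begins. There is no depth.
- ctrl.finish_job(): hands the job in, once; it reports no verdict.
Trained networks look in a picture, given as the dict that the camera call returned (one of the last four; its "shot" number tells which), for a name from the list of things; names that differ only in an ending like _2 or _b are one class to them, and where a whole thing is asked for, a point or a joint stands for the part that bears it (a point fixed in the world has none). Each returns a list of dicts, best first, with "confidence" (0 to 1); they miss things now and then, are a little off and sometimes report something else, mostly with a low value. They report only what shows in the picture. A call takes as long as a camera call. They do not tell look-alikes from the thing itself.
- nets.spot_in(name, picture): "rect" ([left, top, right, bottom] in pixels, round what is visible of it).
The state is a dict: "time_s": time; "joints": joint angles; "dq": joint speeds; "tau": joint torques, N m; "eef_pos": TCP position; "ee_rot": TCP orientation; "force": force on the tool from outside, world axes, zero at the start; "wrist_torque": the same for the moment, N m; "grip_width": opening from 0.0 (shut) to 1.0 (fully open).
Only numpy, scipy, OpenCV 4.12 (cv2) and the standard library are available. Lean on these libraries where they do the work, as an engineer would, in place of code of your own. Each camera call takes 0.05 s, during which the arm holds its last target. There are 200 camera calls.

## Working session

There is one attempt and no reset: what is moved stays moved. The work goes in short steps, Python scripts to look and compute and a tool call to move; the robot and the scene stay as the last step left them, time stands still between calls to the robot, and variables do not carry over. Pictures are saved under pics/ and viewed, about 8 in all and at most 12, crops included, and the job is handed in when it is done.

Besides the shell and the picture viewer there is one more tool, called as a command line: name --argument value ..., lists and objects as JSON in quotes. drive_tool: Moves the arm, as the interface text tells. Scaled input: -1 to 1 covers 0.12 m each way for a shift and 0.5 rad each way for a turn. Its arguments: {"type":"object","properties":{"series":{"type":"string"},"newtons":{"type":"number"}},"required":["series"]}

```bash
mkdir -p pics
cat > h.py <<'E'
import numpy as np,cv2
from rig import telemetry,eyes,ctrl,nets
def save(p,n): cv2.imwrite(f'pics/{n}.png',cv2.cvtColor(p['frame'],cv2.COLOR_RGB2BGR))
def ray(p,u,v):
    V=np.array(p['view']);R=V[:3,:3];t=V[:3,3]
    d=np.array([(u-p['cx'])/p['fx'],-(v-p['cy'])/p['fy'],-1.])
    return -R.T@t,R.T@d
def at(p,u,v,z):
    o,d=ray(p,u,v);return (o+d*(z-o[2])/d[2])[:2]
def proj(p,X):
    c=(np.array(p['view'])@np.r_[X,1])[:3]
    return np.array([p['cx']+p['fx']*c[0]/-c[2],p['cy']-p['fy']*c[1]/-c[2]])
E
python3 - <<'E'
from h import *
print(ctrl.grip_depth)
for c in('top','side'):
    p=eyes.capture(c);save(p,c+'0');print(c,{k:p[k] for k in p if k!='frame'},)
    for n in('profile','label','offcut','bin','scanner','dock','mug','spraycan'):
        print(n,[(np.round(d['rect']).tolist(),round(d['confidence'],2)) for d in nets.spot_in(n,p)][:3])
s=telemetry.sense();print(s)
E
```

```text
18.700000000000003
top {'fx': 380.5165374827233, 'fy': 380.5165374827233, 'cx': 319.4920337050124, 'cy': 200.87857818782112, 'view': array([[-2.34780326e-02, -9.99587974e-01, -1.65125399e-02,
         5.36207586e-01],
       [ 9.97971155e-01, -2.44114251e-02,  5.88018345e-02,
        -5.20069155e+02],
       [-5.91807013e-02, -1.50984872e-02,  9.98133097e-01,
        -9.75986092e+02],
       [ 0.00000000e+00,  0.00000000e+00,  0.00000000e+00,
         1.00000000e+00]]), 'shot': 1}
profile [([290.0, 127.0, 345.0, 210.0], 0.97)]
label [([304.0, 154.0, 333.0, 190.0], 0.76)]
offcut []
bin [([378.0, 170.0, 459.0, 256.0], 0.77), ([183.0, 188.0, 242.0, 242.0], 0.64)]
scanner [([180.0, 200.0, 225.0, 228.0], 0.91)]
dock [([201.0, 264.0, 249.0, 318.0], 0.96), ([183.0, 186.0, 241.0, 242.0], 0.84)]
mug [([378.0, 88.0, 424.0, 129.0], 0.87)]
spraycan [([210.0, 77.0, 248.0, 123.0], 0.85)]
side {'fx': 510.775492800726, 'fy': 510.775492800726, 'cx': 315.7254225195911, 'cy': 200.59060477929404, 'view': array([[ 8.73335386e-01, -4.87013984e-01, -1.01332727e-02,
        -4.50454965e+02],
       [ 3.5224
[... 649 characters left out ...]
8)]
{'time_s': 0.9, 'joints': array([ 1.11458670e+00,  3.12926545e-01,  1.49770019e+00,  1.24288660e-05,
        1.33097710e+00, -2.23398750e-01]), 'dq': array([ 3.68894521e-05,  3.02341935e-04,  6.02353398e-04,  1.30122177e-03,
        1.68716675e-03, -1.33014340e-04]), 'tau': array([-2.62185686e-04, -4.12152278e+01, -2.59903282e+01, -1.34249385e-04,
        4.45397636e-04, -1.03748681e-05]), 'eef_pos': array([121.13854439, 510.84639903, 231.28051492]), 'ee_rot': array([-7.55391967e-06,  1.16144195e-01,  9.93232362e-01, -3.25653952e-06]), 'force': array([ 0.4560832 , -0.60839533, -0.34024552]), 'wrist_torque': array([ 0.02945153,  0.02253681, -0.03629505]), 'grip_width': 0.9991557789710129}
```

View pics/top0.png

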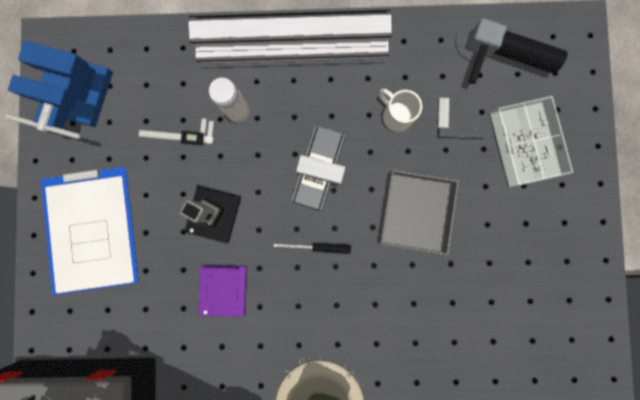

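View pics/side0.png

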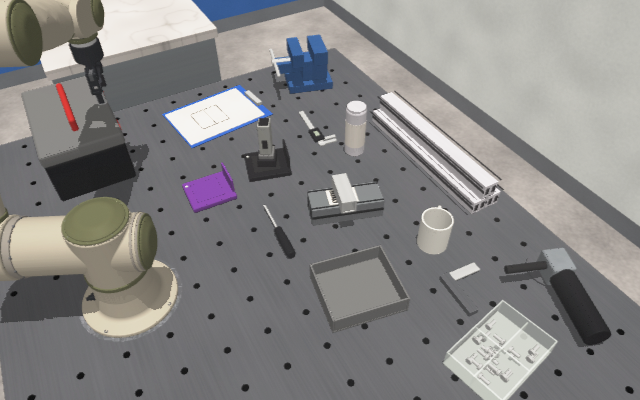

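The top view shows the offcut across the profile at about (320,168), with the scanner standing in the black dock at about (210,213). The bin is at (420,212), and the purple look-alike at (223,290). I'll enlarge the profile and dock to get exact corners.

Run:
```python
from h import *
a=cv2.imread('pics/top0.png');b=cv2.imread('pics/side0.png')
def crop(i,x,y,w,h,s):
    c=cv2.resize(i[y:y+h,x:x+w],None,fx=s,fy=s,interpolation=cv2.INTER_CUBIC)
    for k in range(0,w,10): cv2.putText(c,str(x+k),(k*s,8),0,.3,(0,255,255));cv2.line(c,(k*s,0),(k*s,h*s),(0,255,255) if k%50==0 else (0,120,120),1)
    for k in range(0,h,10): cv2.putText(c,str(y+k),(0,k*s+8),0,.3,(0,255,255));cv2.line(c,(0,k*s),(w*s,k*s),(0,120,120),1)
    return c
A=np.hstack([crop(a,285,120,66,95,6),crop(a,175,180,66,95,6)])
cv2.imwrite('pics/c1.png',A)
```

```text
(no output)
```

View pics/c1.png

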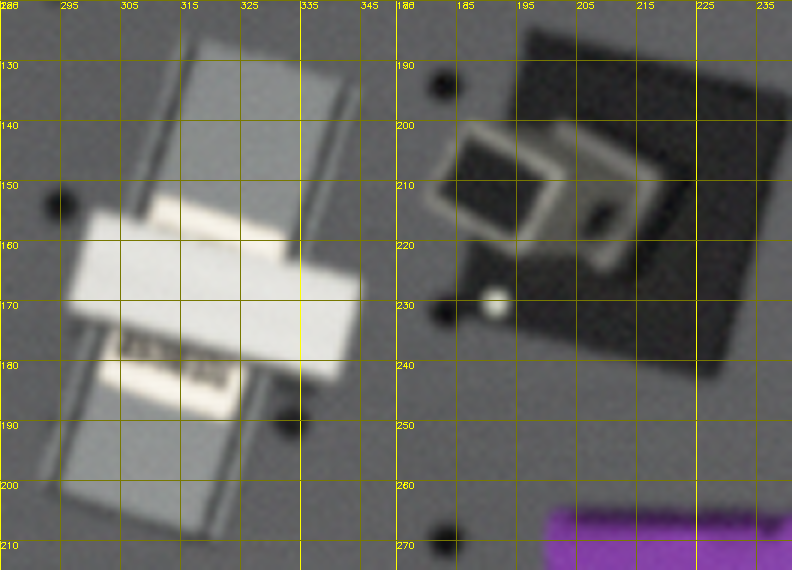

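```bash
python3 - <<'E'
from h import *
p=eyes.capture('top')
def q(z,*pts):
    P=np.array([at(p,u,v,z) for u,v in pts]);print(np.round(P).tolist(),P.mean(0).round(1))
    for i in range(len(P)):
        d=P[(i+1)%len(P)]-P[i];print('  ',round(np.hypot(*d)),round(np.degrees(np.arctan2(d[1],d[0])),1))
print('off');q(100,(300.5,155),(345,167),(340,183.5),(296.5,171))
print('label');q(60,(310,152.5),(333,159.5),(324.5,190),(301.5,183))
print('dock');q(16,(197,185),(241,196),(229,243),(185.5,231))
print('scanner top');q(166,(187,200),(203,209),(196,222.5),(180,212.5))
print('bin');q(50,(389,170),(459,180),(449,255),(378,245))
E
python3 - <<'E'
import cv2
b=cv2.imread('pics/side0.png')
A=cv2.resize(b[95:195,235:395],None,fx=5,fy=5,interpolation=cv2.INTER_CUBIC);cv2.imwrite('pics/c2.png',A)
E
```

```text
off
[[626.0, 30.0], [595.0, -76.0], [555.0, -63.0], [588.0, 40.0]] [591.  -17.3]
   111 -106.7
   41 161.7
   108 72.4
   40 -15.1
label
[[639.0, 8.0], [620.0, -49.0], [544.0, -26.0], [563.0, 31.0]] [591.7  -8.7]
   60 -108.6
   79 163.1
   60 71.6
   80 -16.7
dock
[[569.0, 308.0], [538.0, 193.0], [416.0, 226.0], [450.0, 339.0]] [493.3 266.5]
   120 -105.4
   126 165.0
   118 73.5
   124 -14.4
scanner top
[[520.0, 280.0], [499.0, 244.0], [470.0, 260.0], [493.0, 296.0]] [495.5 270.1]
   41 -120.4
   33 152.0
   42 57.1
   32 -29.8
bin
[[591.0, -189.0], [562.0, -363.0], [376.0, -330.0], [404.0, -156.0]] [ 483.3 -259.6]
   177 -99.7
   189 169.9
   177 80.7
   190 -10.2
```

View pics/c2.png

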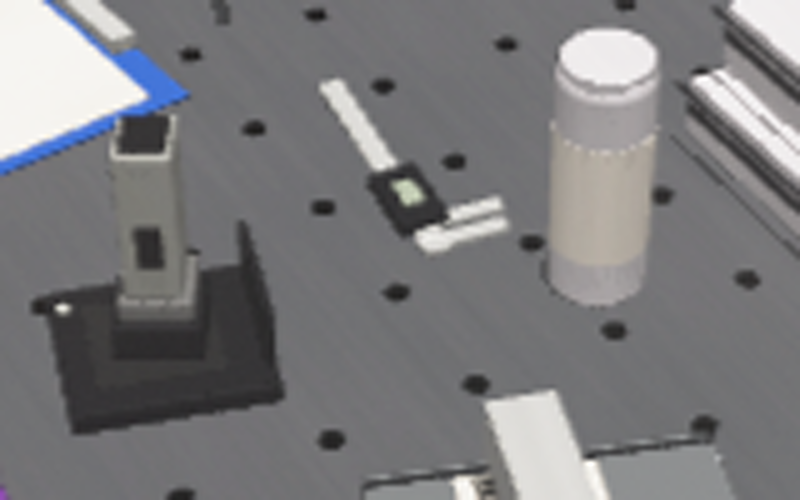

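The lip is on the far, right-hand (+x) side of the black dock, so its yaw is about -15°. The scanner is turned about -30°. Next is a planner that prints the numbers for each move.

```bash
cat >> h.py <<'E'
from scipy.spatial.transform import Rotation as Ro
def plan(x,y,z,yaw):
    """calls to bring TCP to x,y,z, tool down, jaw (tool y) direction yaw deg (mod 180)"""
    s=telemetry.sense();w=s['ee_rot'];R=Ro.from_quat([w[1],w[2],w[3],w[0]]);P=np.array(s['eef_pos'])
    c=[]
    for k in(-1,0,1,2):
        a=np.radians(yaw+180*k);yv=np.array([np.cos(a),np.sin(a),0]);zv=np.array([0,0,-1.])
        c.append(Ro.from_matrix(np.c_[np.cross(yv,zv),yv,zv]))
    T=min(c,key=lambda t:(R.inv()*t).magnitude())
    D=np.array([x,y,z])-P;rv=(R.inv()*T).as_rotvec()
    n=1
    while 1:
        ok=True;out=[]
        for i in range(n):
            Ri=R*Ro.from_rotvec(rv*i/n)
            t=Ri.inv().apply(D/n)/120;o=rv/n/.5
            if max(abs(t).max(),abs(o).max())>1: ok=False;break
            out.append(np.round(np.r_[t,o],3))
        if ok:break
        n+=1
    print('now',P.round(1),'width',round(s['grip_width'],3),'t',s['time_s'],'F',np.round(s['force'],1),'q',np.round(s['joints'],2))
    rows=int(np.ceil(max(np.linalg.norm(D)/n/50,np.degrees(np.linalg.norm(rv))/n/8.59)))
    print('rows>=',rows)
    for r in out: print(*r)
E
python3 -c "
from h import *
plan(591,-17,200,-16.3)"
```

```text
now [121.1 510.9 231.3] width 1.003 t 0.95 F [-0.1 -0.  -0.5] q [ 1.11  0.31  1.5  -0.    1.33 -0.22]
rows>= 3
-0.804 -0.563 0.043 0.0 0.0 -0.506
-0.638 -0.746 0.043 0.0 0.0 -0.506
-0.43 -0.882 0.043 0.0 0.0 -0.506
-0.196 -0.962 0.043 0.0 0.0 -0.506
0.052 -0.98 0.043 0.0 0.0 -0.506
0.295 -0.936 0.043 0.0 0.0 -0.506
```

```bash
python3 - <<'E'
s=open('h.py').read()
s=s.replace("    T=min(c,key=lambda t:(R.inv()*t).magnitude())\n","""    q1=np.arctan2(y,x)
    k=min((-1,0,1,2),key=lambda k:abs(q1-np.radians(yaw+180*k)));T=c[k+1]
    print('q6 ->',round(q1-np.radians(yaw+180*k),2))
""")
open('h.py','w').write(s)
E
python3 -c "
from h import *
plan(591,-17,200,-16.3)"
```

```text
q6 -> 0.26
now [121.1 510.9 231.3] width 1.003 t 0.95 F [-0.1 -0.  -0.5] q [ 1.11  0.31  1.5  -0.    1.33 -0.22]
rows>= 3
-0.804 -0.563 0.043 0.0 -0.0 0.541
-0.925 -0.328 0.043 0.0 -0.0 0.541
-0.979 -0.068 0.043 0.0 -0.0 0.541
-0.962 0.196 0.044 0.0 -0.0 0.541
-0.875 0.445 0.044 0.0 -0.0 0.541
-0.724 0.663 0.043 0.0 -0.0 0.541
```

drive_tool --series "-0.8 -0.56 0.04 0 0 0.54 1;-0.8 -0.56 0.04 0 0 0.54 1;-0.8 -0.56 0.04 0 0 0.54 1"

```text
time_s: 1.25
eef_pos: [200.7, 421.0, 226.4]
ee_rot: [0.0, 0.251, 0.968, -0.0]
force: [0.3, 0.4, -0.3]
grip_width: 1.002
```

drive_tool --series "-0.92 -0.33 0.04 0 0 0.54 1;-0.92 -0.33 0.04 0 0 0.54 1;-0.92 -0.33 0.04 0 0 0.54 1"

```text
time_s: 1.55
eef_pos: [279.6, 330.3, 221.7]
ee_rot: [0.001, 0.382, 0.924, -0.0]
force: [0.0, 0.6, -0.7]
grip_width: 1.0
```

drive_tool --series "-0.98 -0.07 0.04 0 0 0.54 1;-0.98 -0.07 0.04 0 0 0.54 1;-0.98 -0.07 0.04 0 0 0.54 1"

```text
time_s: 1.85
eef_pos: [358.8, 238.7, 217.0]
ee_rot: [0.001, 0.506, 0.863, -0.0]
force: [0.0, -0.2, -0.3]
grip_width: 1.0
```

drive_tool --series "-0.96 0.2 0.04 0 0 0.54 1;-0.96 0.2 0.04 0 0 0.54 1;-0.96 0.2 0.04 0 0 0.54 1"

```text
time_s: 2.15
eef_pos: [438.0, 147.0, 212.3]
ee_rot: [0.001, 0.62, 0.785, -0.0]
force: [-0.5, 0.1, 0.1]
grip_width: 1.001
```

drive_tool --series "-0.87 0.44 0.04 0 0 0.54 1;-0.87 0.44 0.04 0 0 0.54 1;-0.87 0.44 0.04 0 0 0.54 1"

```text
time_s: 2.45
eef_pos: [515.3, 54.6, 207.5]
ee_rot: [0.002, 0.722, 0.692, -0.0]
force: [-0.1, 0.2, -0.3]
grip_width: 0.997
```

```bash
python3 -c "
from h import *
plan(591,-17,200,-16.3)"
```

```text
q6 -> 0.26
now [515.3  54.6 207.5] width 0.997 t 2.45 F [-0.1  0.2 -0.3] q [-0.12  0.32  1.56 -0.    1.27 -0.08]
rows>= 3
-0.569 0.656 0.065 0.005 0.005 0.483
```

drive_tool --series "-0.57 0.656 0.065 0.005 0.005 0.483 1;-0.57 0.656 0.065 0.005 0.005 0.483 1;-0.57 0.656 0.065 0.005 0.005 0.483 1;-0.57 0.656 0.065 0.005 0.005 0.483 1"

```text
time_s: 2.85
eef_pos: [591.3, -18.1, 199.1]
ee_rot: [-0.001, 0.8, 0.599, -0.0]
force: [-1.0, 0.5, -0.1]
grip_width: 1.0
```

```bash
python3 -c "
from h import *
p=eyes.capture('wrist');save(p,'w1');print({k:p[k] for k in p if k!='frame'})
plan(591,-17,68,-16.3)"
```

```text
{'fx': 309.70691628693146, 'fy': 309.70691628693146, 'cx': 317.3414091690037, 'cy': 203.23842972363067, 'view': array([[ 9.59501360e-01, -2.81694791e-01, -2.27688190e-03,
        -5.72157667e+02],
       [ 2.69102884e-01,  9.18941592e-01, -2.88322717e-01,
        -1.15223037e+02],
       [ 8.33113291e-02,  2.76033324e-01,  9.57530588e-01,
        -3.92746395e+02],
       [ 0.00000000e+00,  0.00000000e+00,  0.00000000e+00,
         1.00000000e+00]]), 'shot': 4}
q6 -> 0.26
now [590.7 -17.  199.6] width 0.998 t 2.9 F [0.  0.6 0.8] q [-0.23  0.48  1.34  0.    1.32  0.06]
rows>= 2
-0.0 0.002 0.548 -0.001 -0.0 0.0
0.0 0.001 0.548 -0.001 -0.0 0.0
```

View pics/w1.png

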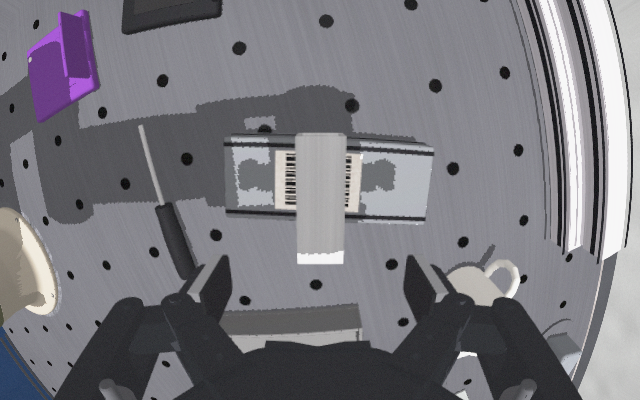

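The wrist view shows the offcut square between the jaws, spanning columns 296–346 with its top face from row 133 to 250. The label shows on both sides of it. I'll compute its centre and the label's from here.

```bash
cat >> h.py <<'E'
def atw(p,u,v,z):
    V=np.array(p['view']);R=V[:3,:3];o=-R.T@V[:3,3]
    a=np.array([u-p['cx'],v-p['cy']]);r=np.hypot(*a);th=r/p['fx']
    d=R.T@np.array([np.sin(th)*a[0]/r,-np.sin(th)*a[1]/r,-np.cos(th)])
    return (o+d*(z-o[2])/d[2])[:2]
E
python3 -c "
from h import *
p=eyes.capture('wrist')
def q(z,*pts):
    P=np.array([atw(p,u,v,z) for u,v in pts]);print(P.round(1).tolist(),P.mean(0).round(1))
    for i in range(4):
        d=P[(i+1)%4]-P[i];print('  ',d.round(1),round(np.hypot(*d)),round(np.degrees(np.arctan2(d[1],d[0])),1))
q(100,(296,133),(346,133),(344,251),(297,254))
q(60,(275,150),(361,152),(358,213),(274,208))
"
```

```text
[[591.1, 43.9], [628.5, 33.0], [601.1, -63.4], [561.2, -54.8]] [595.5 -10.3]
   [ 37.4 -10.8] 39 -16.2
   [-27.4 -96.4] 100 -105.9
   [-39.9   8.6] 41 167.8
   [29.9 98.6] 103 73.1
[[564.6, 32.8], [640.0, 8.9], [622.6, -47.5], [546.2, -20.0]] [593.3  -6.4]
   [ 75.4 -23.9] 79 -17.6
   [-17.4 -56.4] 59 -107.1
   [-76.3  27.5] 81 160.2
   [18.4 52.8] 56 70.8
```

drive_tool --series "0 0 0.4 0 0 0 1;0 0 0.8 0 0 0 1;0 0 0.98 0 0 0 1;0 0 0.98 0 0 0 1" --newtons 60

```text
time_s: 3.35
eef_pos: [588.2, -14.7, 80.1]
ee_rot: [-0.003, 0.799, 0.601, -0.002]
force: [-0.1, 0.0, -0.1]
grip_width: 1.001
```

drive_tool --series "0 0 0.1 0 0 0 1;0 0 0.12 0 0 0 1;0 0 0.12 0 0 0 0.1;0 0 0.12 0 0 0 0.1;0 0 0.12 0 0 0 0.1;0 0 0.12 0 0 0 0.1;0 0 0.12 0 0 0 0.1;0 0 0.12 0 0 0 0.1" --newtons 60

```text
time_s: 4.15
eef_pos: [589.2, -15.0, 67.1]
ee_rot: [-0.001, 0.799, 0.601, -0.001]
force: [1.6, -0.6, 5.5]
grip_width: 0.461
```

drive_tool --series "0 0 -0.2 0 0 0 0.1;0 0 -0.5 0 0 0 0.1;0 0 -0.8 0 0 0 0.1;0 0 -0.8 0 0 0 0.1"

```text
time_s: 4.55
eef_pos: [591.2, -15.4, 167.9]
ee_rot: [0.002, 0.799, 0.601, 0.002]
force: [0.8, 0.2, -2.6]
grip_width: 0.459
```

```bash
python3 -c "
from h import *
plan(483,-260,165,-11)"
```

```text
q6 -> -0.3
now [591.2 -15.4 167.9] width 0.459 t 4.55 F [ 0.8  0.2 -2.6] q [-0.22  0.51  1.38  0.    1.25  0.06]
rows>= 2
-0.736 -0.1 0.007 0.004 -0.0 -0.06
-0.733 -0.122 0.007 0.004 -0.0 -0.06
-0.729 -0.144 0.008 0.004 -0.0 -0.06
```

drive_tool --series "-0.73 -0.1 0 0 0 -0.06 0.1;-0.73 -0.1 0 0 0 -0.06 0.1;-0.73 -0.1 0 0 0 -0.06 0.1"

```text
time_s: 4.85
eef_pos: [553.6, -99.6, 166.9]
ee_rot: [0.001, 0.791, 0.611, 0.001]
force: [0.4, 1.3, -2.9]
grip_width: 0.458
```

drive_tool --series "-0.73 -0.12 0 0 0 -0.06 0.1;-0.73 -0.12 0 0 0 -0.06 0.1;-0.73 -0.12 0 0 0 -0.06 0.1"

```text
time_s: 5.15
eef_pos: [515.7, -184.0, 165.8]
ee_rot: [0.001, 0.784, 0.621, 0.0]
force: [0.0, 1.1, -3.1]
grip_width: 0.456
```

drive_tool --series "-0.73 -0.14 0 0 0 -0.06 0.1;-0.73 -0.14 0 0 0 -0.06 0.1;-0.73 -0.14 0 0 0 -0.06 0.1;-0.73 -0.14 0 0 0 -0.06 0.1"

```text
time_s: 5.55
eef_pos: [479.1, -265.2, 164.9]
ee_rot: [-0.0, 0.775, 0.632, 0.0]
force: [-0.2, -0.3, -3.2]
grip_width: 0.458
```

```bash
python3 -c "
from h import *
plan(483,-260,16,-11)"
```

```text
q6 -> -0.3
now [ 479.1 -265.2  164.9] width 0.458 t 5.55 F [-0.2 -0.3 -3.2] q [-0.72  0.42  1.52  0.    1.2  -0.52]
rows>= 2
0.024 0.012 0.62 -0.0 -0.001 -0.009
0.024 0.012 0.62 -0.0 -0.001 -0.009
```

drive_tool --series "0.02 0.01 0.3 0 0 0 0.1;0.03 0.02 0.6 0 0 0 0.1;0.04 0.02 0.9 0 0 0 0.1;0.04 0.02 0.9 0 0 0 0.1"

```text
time_s: 5.95
eef_pos: [480.7, -257.5, 52.6]
ee_rot: [-0.005, 0.774, 0.633, -0.001]
force: [-0.1, 0.5, -1.1]
grip_width: 0.46
```

drive_tool --series "0 0 0.15 0 0 0 0.1;0 0 0.25 0 0 0 0.1;0 0 0.33 0 0 0 0.1;0 0 0.33 0 0 0 0.1;0 0 0.33 0 0 0 0.1"

```text
time_s: 6.45
eef_pos: [480.8, -257.4, 13.7]
ee_rot: [-0.005, 0.774, 0.633, -0.0]
force: [-1.5, 0.3, -3.0]
grip_width: 0.461
```

drive_tool --series "0 0 0 0 0 0 0.75;0 0 0 0 0 0 0.75;0 0 0 0 0 0 0.75;0 0 0 0 0 0 0.75;0 0 -0.3 0 0 0 0.75;0 0 -0.7 0 0 0 0.75;0 0 -1 0 0 0 0.75;0 0 -1 0 0 0 0.75"

```text
time_s: 7.25
eef_pos: [483.4, -259.7, 138.8]
ee_rot: [-0.0, 0.774, 0.633, 0.0]
force: [0.3, 0.9, -0.5]
grip_width: 0.755
```

```bash
python3 -c "
from h import *
plan(440,-100,230,0)
plan(420,180,260,60)"
```

```text
q6 -> -0.22
now [ 483.4 -259.7  138.8] width 0.755 t 7.25 F [ 0.3  0.9 -0.5] q [-0.71  0.45  1.55  0.    1.14 -0.51]
rows>= 2
0.617 -0.309 -0.38 0.001 -0.001 -0.199
0.644 -0.246 -0.38 0.001 -0.001 -0.199
q6 -> -0.64
now [ 483.4 -259.7  138.8] width 0.755 t 7.25 F [ 0.3  0.9 -0.5] q [-0.71  0.45  1.55  0.    1.14 -0.51]
rows>= 3
0.872 -0.311 -0.252 0.0 -0.0 -0.623
0.925 -0.028 -0.252 0.0 -0.0 -0.623
0.889 0.256 -0.252 0.0 -0.0 -0.623
0.768 0.517 -0.252 0.0 -0.0 -0.623
```

The offcut is released in the bin. Next I move next to the scanner for a closer wrist view.

```bash
python3 -c "
from h import *
plan(540,242,270,60)"
```

```text
q6 -> -0.63
now [ 483.4 -259.7  138.8] width 0.755 t 7.25 F [ 0.3  0.9 -0.5] q [-0.71  0.45  1.55  0.    1.14 -0.51]
rows>= 3
0.838 -0.073 -0.218 0.0 -0.0 -0.499
0.83 0.136 -0.218 0.0 -0.0 -0.499
0.771 0.337 -0.218 0.0 -0.0 -0.499
0.664 0.517 -0.218 0.0 -0.0 -0.499
0.516 0.664 -0.219 0.0 -0.0 -0.499
```

drive_tool --series "0.84 -0.07 -0.22 0 0 -0.5 1;0.84 -0.07 -0.22 0 0 -0.5 1;0.84 -0.07 -0.22 0 0 -0.5 1"

```text
time_s: 7.55
eef_pos: [495.7, -155.4, 166.3]
ee_rot: [0.001, 0.687, 0.727, 0.001]
force: [-0.1, -0.4, -0.1]
grip_width: 1.003
```

drive_tool --series "0.83 0.14 -0.22 0 0 -0.5 1;0.83 0.14 -0.22 0 0 -0.5 1;0.83 0.14 -0.22 0 0 -0.5 1"

```text
time_s: 7.85
eef_pos: [507.0, -51.7, 193.5]
ee_rot: [0.001, 0.588, 0.809, 0.001]
force: [-0.5, -0.9, -0.1]
grip_width: 1.003
```

drive_tool --series "0.77 0.34 -0.22 0 0 -0.5 1;0.77 0.34 -0.22 0 0 -0.5 1;0.77 0.34 -0.22 0 0 -0.5 1"

```text
time_s: 8.15
eef_pos: [517.7, 51.8, 220.6]
ee_rot: [0.002, 0.481, 0.877, 0.002]
force: [0.1, -0.2, -0.3]
grip_width: 0.999
```

drive_tool --series "0.66 0.52 -0.22 0 0 -0.5 1;0.66 0.52 -0.22 0 0 -0.5 1;0.66 0.52 -0.22 0 0 -0.5 1"

```text
time_s: 8.45
eef_pos: [528.0, 154.8, 247.5]
ee_rot: [0.002, 0.366, 0.931, 0.002]
force: [0.3, -0.3, 0.9]
grip_width: 1.002
```

drive_tool --series "0.52 0.66 -0.22 0 0 -0.5 1;0.52 0.66 -0.22 0 0 -0.5 1;0.52 0.66 -0.22 0 0 -0.5 1;0.52 0.66 -0.22 0 0 -0.5 1;0.52 0.66 -0.22 0 0 -0.5 1"

```text
time_s: 8.95
eef_pos: [536.3, 253.5, 273.1]
ee_rot: [0.002, 0.248, 0.969, 0.001]
force: [0.3, -0.4, 0.2]
grip_width: 0.999
```

Run:
```python
from h import *
p=eyes.capture('wrist');save(p,'w2');np.savez('w2',**{k:p[k] for k in p})
t=eyes.capture('top');save(t,'top2')
print([d for d in nets.spot_in('offcut',t)],nets.spot_in('label',t))
a=cv2.imread('pics/w2.png');b=cv2.imread('pics/top2.png')
c=cv2.resize(b[140:260,285:465],None,fx=1.111,fy=1.111)
c=cv2.resize(b[140:260,285:465],(300,200),interpolation=cv2.INTER_CUBIC)
d=cv2.resize(b[120:215,285:351],(139*2,200),interpolation=cv2.INTER_CUBIC)
s=np.zeros((200,640,3),np.uint8);s[:,:300]=c;s[:,320:598]=d
cv2.imwrite('pics/v2.png',np.vstack([a,s]))
print(telemetry.sense()['eef_pos'])
```

```text
[{'rect': [395.1, 201.3, 442.1, 227.3], 'confidence': 0.82}] [{'rect': [302.6, 155.5, 332.0, 189.9], 'confidence': 0.75}, {'rect': [184.7, 186.7, 244.6, 238.0], 'confidence': 0.33}]
[536.23175625 253.99343748 273.91351386]
```

View pics/v2.png

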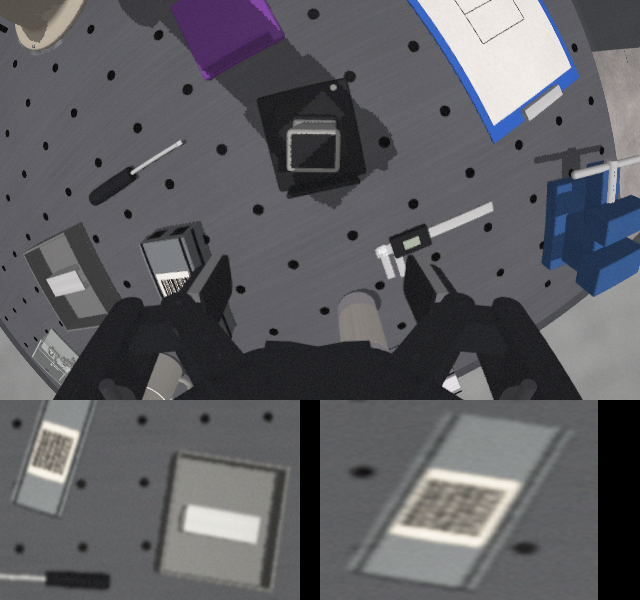

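The offcut lies flat in the bin and the label is uncovered. In the wrist view the scanner's top is at columns 288–340, rows 129–172. The dock's corners are at about (258,98), (347,79) and (277,190). Now to fit all of these numerically.

Run:
```python
from h import *
w=dict(np.load('w2.npz'))
g=cv2.cvtColor(w['frame'],cv2.COLOR_RGB2GRAY)
t=eyes.capture('top')
hs=cv2.cvtColor(t['frame'],cv2.COLOR_RGB2HSV).astype(int)
# label: bright pixels plus closing, in roi, upscaled
r=t['frame'][145:200,290:345].astype(np.float32);r=cv2.resize(r,None,fx=8,fy=8,interpolation=cv2.INTER_CUBIC)
m=((r[...,0]-r[...,2])>6).astype(np.uint8);m=cv2.morphologyEx(m,cv2.MORPH_CLOSE,np.ones((41,41)))
m=cv2.morphologyEx(m,cv2.MORPH_OPEN,np.ones((25,25)))
c=max(cv2.findContours(m,0,2)[0],key=cv2.contourArea);b=cv2.boxPoints(cv2.minAreaRect(c))/8+[290-.44,145-.44]
P=np.array([at(t,*q,60) for q in b]);print('label',P.round(1).tolist(),P.mean(0),np.linalg.norm(np.diff(P,axis=0),axis=1),np.degrees(np.arctan2(*np.diff(P,axis=0).T[::-1])))
# profile edges cross-check: scanner top from wrist
print('scan w',)
P=np.array([atw(w,*q,166) for q in [(289.5,129),(339,129.5),(339.5,171),(287,171)]]);print(P.round(1).tolist(),P.mean(0),np.linalg.norm(np.diff(P,axis=0),axis=1),np.degrees(np.arctan2(*np.diff(P,axis=0).T[::-1])))
P=np.array([atw(w,*q,16) for q in [(258,98.5),(347,79.5),(366,176),(279,190)]]);print('dock',P.round(1).tolist(),P.mean(0),np.linalg.norm(np.diff(P,axis=0),axis=1),np.degrees(np.arctan2(*np.diff(P,axis=0).T[::-1])))
c=cv2.resize(w['frame'][70:210,240:400,::-1],None,fx=5,fy=5,interpolation=cv2.INTER_CUBIC).astype(float)
c=np.clip(255*(c/255)**.6,0,255).astype(np.uint8)
rr=cv2.resize(r,(550,550))[:,:,::-1].clip(0,255).astype(np.uint8)
cv2.drawContours(rr,[np.int32((b-[290-.44,145-.44])*10)],0,(0,0,255),1)
c=c[:550]
cv2.imwrite('pics/v3.png',cv2.resize(np.hstack([c[:,:600][:550],cv2.resize(rr,(200,200)) if 0 else np.vstack([cv2.resize(rr,(200,200)),np.zeros((350,200,3),np.uint8)])]),(800,550)))
```

```text
label [[561.9, 36.0], [643.7, 9.1], [623.2, -51.0], [541.7, -23.9]] [592.62239064  -7.44659677] [86.11938282 63.48243713 85.92726265] [ -18.24031266 -108.75077052  161.56347704]
scan w
[[473.3, 264.0], [492.7, 298.5], [523.0, 282.9], [502.2, 245.1]] [497.80201573 272.62618387] [39.60027099 34.04114937 43.05810463] [  60.5510384   -27.34375485 -118.85706874]
dock [[419.3, 233.1], [453.3, 343.9], [576.8, 306.9], [537.9, 196.2]] [496.83511491 270.0065562 ] [115.89399379 128.86231301 117.41433794] [  72.93805444  -16.65061381 -109.3741311 ]
```

View pics/v3.png

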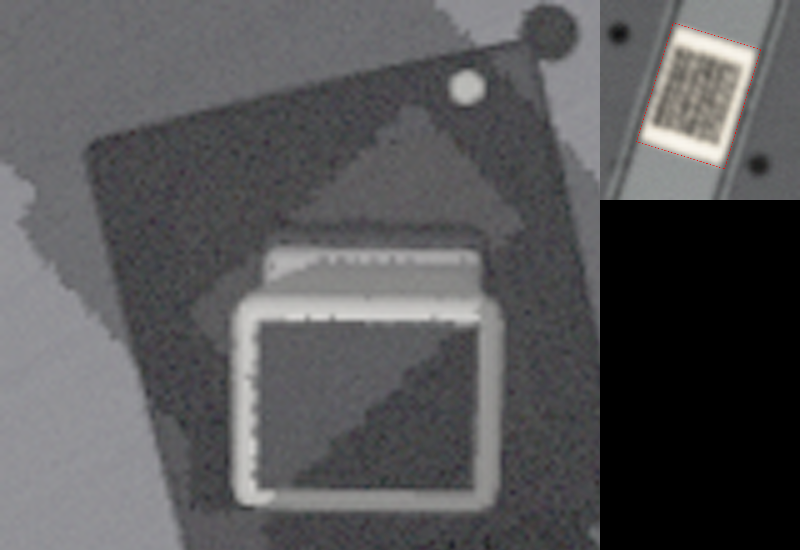

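```bash
python3 -c "
from h import *
plan(496.7,271.3,195,60.8)"
```

```text
q6 -> -0.56
now [536.2 254.2 274.1] width 1.004 t 9.2 F [-0.  -0.9  0.4] q [ 0.25  0.44  1.21  0.    1.49 -0.83]
rows>= 2
0.36 -0.036 0.657 0.009 0.008 0.018
```

drive_tool --series "0.36 -0.036 0.3 0.009 0.008 0.018 1;0.36 -0.036 0.657 0.009 0.008 0.018 1;0.36 -0.036 0.657 0.009 0.008 0.018 1;0.36 -0.036 0.657 0.009 0.008 0.018 1;0.36 -0.036 0.657 0.009 0.008 0.018 1"

```text
time_s: 9.7
eef_pos: [498.3, 271.2, 197.5]
ee_rot: [0.002, 0.252, 0.968, 0.001]
force: [1.2, -0.3, 0.1]
grip_width: 1.0
```

```bash
python3 -c "
from h import *
plan(496.7,271.3,133,60.8)"
```

```text
q6 -> -0.56
now [498.3 271.2 197.5] width 1.0 t 9.7 F [ 1.2 -0.3  0.1] q [ 0.29  0.43  1.42 -0.    1.29 -0.77]
rows>= 2
0.013 -0.007 0.537 0.005 0.005 -0.002
```

drive_tool --series "0.01 0 0.2 0.005 0.005 0 1;0.01 0 0.4 0.005 0.005 0 1;0.01 0 0.53 0.005 0.005 0 1;0.01 0 0.53 0.005 0.005 0 1;0.01 0 0.53 0.005 0.005 0 1"

```text
time_s: 10.2
eef_pos: [498.6, 271.9, 135.7]
ee_rot: [0.001, 0.253, 0.968, 0.001]
force: [0.3, -0.3, 0.3]
grip_width: 0.998
```

drive_tool --series "0 0 0 0 0 0 0.1;0 0 0 0 0 0 0.1;0 0 0 0 0 0 0.1;0 0 0 0 0 0 0.1;0 0 0 0 0 0 0.1;0 0 0 0 0 0 0.1;0 0 0 0 0 0 0.1;0 0 0 0 0 0 0.1" --newtons 70

```text
time_s: 11.0
eef_pos: [499.1, 271.9, 136.8]
ee_rot: [0.002, 0.253, 0.968, 0.001]
force: [-0.2, -1.3, 6.0]
grip_width: 0.502
```

```bash
python3 -c "
from h import *
plan(496.7,271.3,260,60.8);print(telemetry.sense()['ee_rot'],telemetry.sense()['wrist_torque'])"
```

```text
q6 -> -0.56
now [499.1 271.9 136.8] width 0.502 t 11.0 F [-0.2 -1.3  6. ] q [ 0.29  0.49  1.49 -0.    1.15 -0.77]
rows>= 2
0.006 -0.005 -0.513 0.003 0.004 -0.001
0.007 -0.006 -0.513 0.003 0.004 -0.001
[0.0021555  0.25259789 0.96756842 0.00100484] [-0.27526053  0.17246417 -0.03393454]
```

drive_tool --series "0 0 -0.15 0 0 0 0.1;0 0 -0.4 0 0 0 0.1;0 0 -0.8 0 0 0 0.1;0 0 -1 0 0 0 0.1;0 0 -1 0 0 0 0.1;0 0 -1 0 0 0 0.1"

```text
time_s: 11.6
eef_pos: [498.2, 271.7, 255.8]
ee_rot: [0.002, 0.253, 0.968, 0.001]
force: [0.4, -0.1, -3.3]
grip_width: 0.505
```

Run:
```python
from h import *
t=eyes.capture('top');save(t,'top4');s=eyes.capture('side');save(s,'side4')
print(nets.spot_in('dock',t),nets.spot_in('scanner',s)[:1])
plan(592.6,-7.4,250,60.8)
```

```text
[{'rect': [182.2, 184.4, 243.2, 241.7], 'confidence': 0.71}, {'rect': [200.7, 263.8, 249.3, 318.3], 'confidence': 0.69}] [{'rect': [250.1, 84.0, 277.3, 135.6], 'confidence': 0.68}]
q6 -> -1.07
now [498.1 271.6 255.3] width 0.502 t 11.8 F [-0.5  0.3 -2.4] q [ 0.29  0.39  1.33 -0.    1.42 -0.77]
rows>= 3
-0.912 -0.822 0.023 0.001 0.002 -0.001
-0.911 -0.822 0.022 0.001 0.002 -0.001
```

drive_tool --series "-0.2 -0.18 0 0 0 0 0.1;-0.45 -0.41 0.01 0 0 0 0.1;-0.7 -0.63 0.02 0 0 0 0.1;-0.91 -0.82 0.02 0.001 0.002 0 0.1;-0.91 -0.82 0.02 0.001 0.002 0 0.1"

```text
time_s: 12.3
eef_pos: [546.1, 128.9, 251.8]
ee_rot: [-0.0, 0.255, 0.967, -0.001]
force: [-0.1, 0.6, -2.5]
grip_width: 0.502
```

drive_tool --series "-0.2 -0.18 0 0 0 0 0.1;-0.45 -0.41 0.01 0 0 0 0.1;-0.7 -0.63 0.02 0 0 0 0.1;-0.85 -0.77 0.02 0.001 0.002 0 0.1;-0.9 -0.81 0.02 0.001 0.002 0 0.1;-0.9 -0.81 0.02 0.001 0.002 0 0.1"

```text
time_s: 12.9
eef_pos: [592.2, -9.0, 248.7]
ee_rot: [-0.001, 0.255, 0.967, -0.001]
force: [-0.4, 0.6, -2.6]
grip_width: 0.505
```

Run:
```python
from h import *
t=eyes.capture('top');save(t,'top5');s=eyes.capture('side');save(s,'side5')
w=eyes.capture('wrist');save(w,'w5')
for n in 'label','scanner':print(n,nets.spot_in(n,s)[:1])
plan(592.6,-7.4,241,60.8)
P=telemetry.sense()['eef_pos']
a=s['frame'][:,:,::-1].copy()
a=cv2.resize(a[90:240,270:400],None,fx=4.6,fy=4,interpolation=cv2.INTER_CUBIC)
def dr(X,c):
    u=proj(s,X);cv2.circle(a,(int((u[0]-270+.5)*4.6),int((u[1]-90+.5)*4)),4,c,1)
# label corners, nose underside corners predicted
y=np.radians(-17.3);R=lambda y:np.array([[np.cos(y),-np.sin(y)],[np.sin(y),np.cos(y)]])
for i in(-1,1):
  for j in(-1,1):
    dr(np.r_[R(y)@[40*i,28*j]+[592.6,-7.4],60],(0,0,255))
    for z in(0,28):dr(np.r_[R(np.radians(-29.2))@[28*i,28*j]+P[:2],P[2]-120.8+z],(0,255,0))
    dr(np.r_[R(np.radians(-29.2))@[18*i,22*j]+P[:2],P[2]-120.8+150],(255,255,0))
cv2.imwrite('pics/v5.png',a)
```

```text
label [{'rect': [328.5, 191.5, 356.4, 202.5], 'confidence': 0.97}]
scanner [{'rect': [327.8, 130.1, 354.2, 183.2], 'confidence': 0.93}]
q6 -> -1.07
now [592.   -7.7 249.6] width 0.507 t 13.15 F [ 0.4  0.6 -2.3] q [-0.21  0.45  1.25 -0.    1.44 -1.27]
rows>= 1
-0.003 0.005 0.072 -0.003 -0.002 -0.008
```

View pics/v5.png

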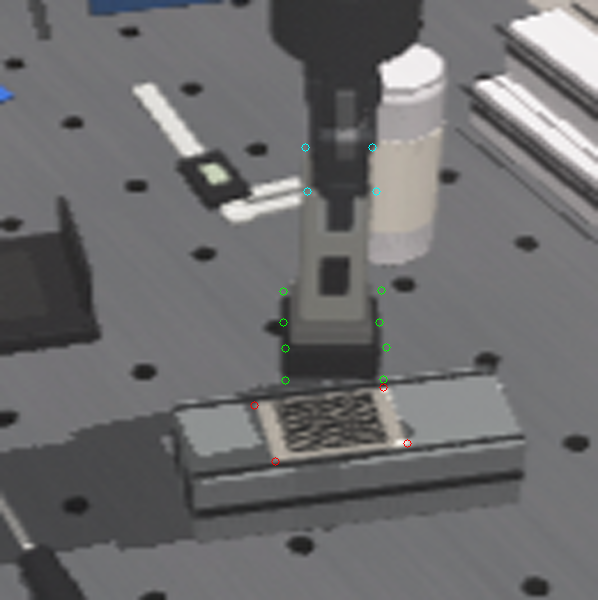

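The side view shows the scanner upright over the label. The nose is about a pixel left of its predicted position (green) and the label about a pixel right of its own (red). I'll measure that offset by camera.

Run:
```python
from h import *
from scipy.optimize import least_squares
s=eyes.capture('side');f=s['frame'].astype(np.float32);P=telemetry.sense()['eef_pos'];print(P)
m=((f[...,0]-f[...,2])>6);m[:186]=0;m[206:]=0;m[:,:322]=0;m[:,362:]=0
m=cv2.resize(m.astype(np.float32),None,fx=8,fy=8,interpolation=cv2.INTER_LINEAR)
m=(m>.5).astype(np.uint8);m=cv2.morphologyEx(m,cv2.MORPH_CLOSE,np.ones((33,33)))
m=cv2.morphologyEx(m,cv2.MORPH_OPEN,np.ones((25,25)))
c=max(cv2.findContours(m,0,2)[0],key=cv2.contourArea);M=cv2.moments(c)
u=np.array([M['m10'],M['m01']])/M['m00']/8-.44
print('label side px',u,'world',at(s,*u,60),'pred px',proj(s,[592.6,-7.4,60]), 'area',M['m00']/64)
g=f.mean(2)
for r in range(171,188,2): print(r,g[r,326:358].astype(int).tolist())
z=P[2]-120.8
R=lambda y:np.array([[np.cos(y),-np.sin(y)],[np.sin(y),np.cos(y)]])
for zz in(0,28):print([proj(s,np.r_[R(np.radians(-29.2))@[28*i,28*j]+P[:2],z+zz]).round(1).tolist() for i,j in((-1,-1),(1,-1),(1,1),(-1,1))])
plan(592.6,-7.4,241,60.8)
```

```text
[592.06189306  -7.90183265 249.6042462 ]
label side px [341.49747043 195.56639293] world [592.96722908  -7.80879527] pred px [341.30535714 195.52200343] area 434.8984375
171 [113, 86, 50, 37, 40, 44, 50, 82, 99, 101, 101, 102, 101, 101, 101, 101, 101, 100, 101, 101, 100, 100, 101, 101, 92, 60, 88, 112, 117, 115, 115, 114]
173 [115, 111, 94, 62, 48, 45, 50, 82, 88, 89, 89, 89, 89, 89, 89, 89, 89, 90, 90, 91, 89, 89, 90, 90, 81, 55, 71, 107, 116, 117, 116, 115]
175 [114, 114, 114, 115, 99, 61, 45, 63, 83, 88, 88, 88, 88, 89, 88, 88, 89, 88, 88, 89, 89, 91, 89, 90, 68, 49, 70, 107, 114, 114, 115, 115]
177 [113, 114, 114, 115, 100, 59, 50, 50, 49, 50, 51, 51, 50, 50, 50, 50, 52, 49, 51, 50, 51, 51, 50, 50, 52, 50, 59, 106, 115, 115, 113, 114]
179 [115, 114, 113, 114, 100, 60, 44, 44, 43, 45, 45, 43, 44, 45, 45, 46, 45, 45, 44, 45, 47, 46, 46, 45, 45, 47, 72, 109, 116, 115, 115, 115]
181 [115, 117, 116, 113, 100, 61, 44, 44, 44, 44, 45, 44, 45, 45, 44, 45, 44, 45, 45, 45, 46, 44, 45, 45, 45, 45, 70, 107, 114, 116, 116, 114]
183 [115, 115, 116, 116, 114, 69, 45, 45, 46, 43, 45, 44, 45, 44, 45, 45, 45, 46, 45, 44, 47, 46, 45, 46, 44, 45, 85, 109, 115, 115, 114, 114]
185 [115, 115, 115, 115, 90, 78, 75, 74, 75, 75, 76, 75, 74, 74, 105, 84, 74, 73, 88, 97, 101, 98, 94, 84, 78, 68, 90, 75, 67, 64, 67, 61]
187 [78, 76, 72, 72, 77, 81, 84, 88, 82, 77, 67, 66, 56, 55, 49, 49, 46, 53, 61, 64, 63, 87, 117, 123, 123, 137, 155, 234, 184, 142, 145, 145]
[[331.5, 184.6], [353.0, 184.4], [352.0, 170.1], [331.1, 170.2]]
[[331.6, 176.6], [353.5, 176.5], [352.4, 162.1], [331.2, 162.3]]
q6 -> -1.07
now [592.1  -7.9 249.6] width 0.504 t 13.2 F [ 0.2 -0.8 -2.7] q [-0.21  0.45  1.25 -0.    1.44 -1.27]
rows>= 1
-0.002 0.006 0.072 -0.003 -0.002 -0.008
```

Three cameras put the label within about 1 mm of (592.8,-7.6). The nose sits about 2 mm left of the TCP prediction, so I'll correct for that, lower to 60 mm and hold.

```bash
python3 -c "
from h import *
plan(594,-8.5,241,60.8)"
```

```text
q6 -> -1.08
now [592.1  -7.9 249.6] width 0.504 t 13.2 F [ 0.2 -0.8 -2.7] q [-0.21  0.45  1.25 -0.    1.44 -1.27]
rows>= 1
-0.017 0.004 0.072 -0.003 -0.002 -0.008
```

drive_tool --series "-0.01 0 0.04 -0.002 -0.001 0 0.1;-0.017 0.004 0.072 -0.003 -0.002 0 0.1;-0.017 0.004 0.072 -0.003 -0.002 0 0.1;-0.017 0.004 0.072 -0.003 -0.002 0 0.1;-0.017 0.004 0.072 -0.003 -0.002 0 0.1"

```text
time_s: 13.7
eef_pos: [594.1, -8.5, 241.1]
ee_rot: [0.0, 0.254, 0.967, -0.0]
force: [0.2, -1.1, -1.6]
grip_width: 0.505
```

drive_tool --series "0 0 0 0 0 0 0.1;0 0 0 0 0 0 0.1;0 0 0 0 0 0 0.1;0 0 0 0 0 0 0.1;0 0 0 0 0 0 0.1;0 0 0 0 0 0 0.1;0 0 0 0 0 0 0.1;0 0 0 0 0 0 0.1;0 0 0 0 0 0 0.1;0 0 0 0 0 0 0.1;0 0 0 0 0 0 0.1;0 0 0 0 0 0 0.1;0 0 0 0 0 0 0.1;0 0 0 0 0 0 0.1;0 0 0 0 0 0 0.1;0 0 0 0 0 0 0.1;0 0 0 0 0 0 0.1;0 0 0 0 0 0 0.1;0 0 0 0 0 0 0.1;0 0 0 0 0 0 0.1"

```text
time_s: 15.7
eef_pos: [594.1, -8.5, 241.1]
ee_rot: [-0.0, 0.254, 0.967, -0.0]
force: [-0.3, 0.2, -1.9]
grip_width: 0.501
```

drive_tool --series "0 0 0 0 0 0 0.1;0 0 0 0 0 0 0.1;0 0 0 0 0 0 0.1;0 0 0 0 0 0 0.1;0 0 0 0 0 0 0.1;0 0 0 0 0 0 0.1"

```text
time_s: 16.3
eef_pos: [594.1, -8.5, 241.1]
ee_rot: [-0.0, 0.254, 0.967, -0.0]
force: [-0.4, 0.1, -2.5]
grip_width: 0.502
```

Run:
```python
from h import *
P=telemetry.sense()['eef_pos']
t=eyes.capture('top');s=eyes.capture('side');save(t,'top6')
A=t['frame'][175:255,170:255,::-1];B=s['frame'][130:190,235:300,::-1]
A=cv2.resize(A,None,fx=5,fy=5,interpolation=cv2.INTER_CUBIC).astype(float);A=(255*(A/255)**.5).clip(0,255).astype(np.uint8)
B=cv2.resize(B,None,fx=5.77,fy=6,interpolation=cv2.INTER_CUBIC).astype(float);B=(255*(B/255)**.5).clip(0,255).astype(np.uint8)
for k in range(0,85,10):cv2.line(A,(k*5,0),(k*5,400),(0,160,160),1);cv2.putText(A,str(170+k),(k*5,8),0,.3,(0,255,255))
for k in range(0,80,10):cv2.line(A,(0,k*5),(425,k*5),(0,160,160),1);cv2.putText(A,str(175+k),(0,k*5+8),0,.3,(0,255,255))
B=np.vstack([B,np.zeros((40,B.shape[1],3),np.uint8)])
cv2.imwrite('pics/v6.png',np.hstack([A,B]))
plan(497.5,271,255,60.8)
```

```text
q6 -> -0.56
now [594.1  -8.5 241.1] width 0.499 t 16.4 F [ 0.3  0.7 -2.6] q [-0.21  0.46  1.26 -0.    1.42 -1.27]
rows>= 3
0.923 0.816 -0.058 -0.0 0.0 -0.004
0.921 0.818 -0.058 -0.0 0.0 -0.004
```

View pics/v6.png

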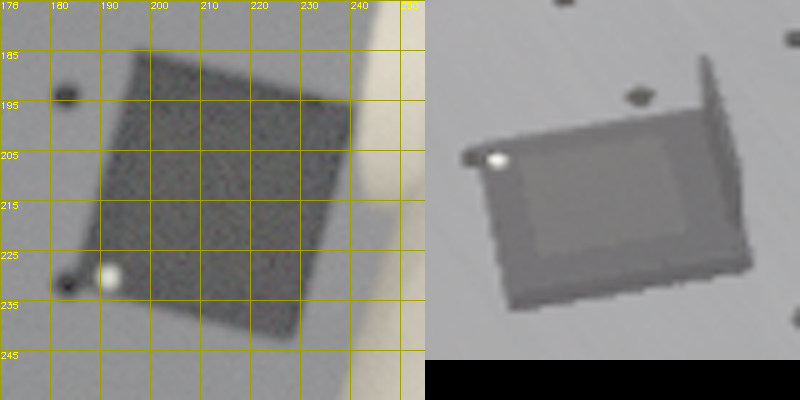

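I held still for 2.7 s, nose about 60 mm above the label middle. The view shows the empty dock, its pad patch visible in the side crop, lip on the right. I'll compute the pad centre from both cameras.

```bash
python3 - <<'E'
from h import *
t=eyes.capture('top');s=eyes.capture('side')
pts=[((x-425)/5.77+235-.4,y/6+130-.4) for x,y in((522,157),(668,133),(690,228),(535,255))]
P=np.array([at(s,*q,16) for q in pts]);print('pad side',P.round(1).tolist(),P.mean(0))
g=cv2.resize(t['frame'].mean(2)[175:255,170:255].astype(np.float32),None,fx=8,fy=8,interpolation=cv2.INTER_CUBIC)
m=(g<62).astype(np.uint8);m=cv2.morphologyEx(m,cv2.MORPH_CLOSE,np.ones((61,61)));m=cv2.morphologyEx(m,cv2.MORPH_OPEN,np.ones((121,121)))
c=max(cv2.findContours(m,0,2)[0],key=cv2.contourArea);r=cv2.minAreaRect(c);b=cv2.boxPoints(r)/8+[170-.44,175-.44]
P=np.array([at(t,*q,16) for q in b]);print('top',b.round(1).tolist(),P.round(1).tolist(),P.mean(0),np.linalg.norm(np.diff(P,axis=0),axis=1))
# predicted outline for candidates centre
E
python3 - <<'E'
from h import *
t=eyes.capture('top');s=eyes.capture('side')
y=np.radians(-15.5);R=np.array([[np.cos(y),-np.sin(y)],[np.sin(y),np.cos(y)]])
for C in([495.5,266.5],[498,270]):
  for cam in(t,s): print(C,[proj(cam,np.r_[R@[65*i,60*j]+C,z]).round(1).tolist() for z in(16,0) for i,j in((1,1),(1,-1),(-1,-1),(-1,1))], 'lip',[proj(cam,np.r_[R@[64,45*j]+C,61]).round(1).tolist() for j in(1,-1)])
E
```

```text
pad side [[464.8, 319.3], [541.8, 297.5], [518.9, 224.5], [439.7, 246.4]] [491.30510067 271.92012153]
top [[183.3, 233.3], [193.6, 184.1], [240.9, 194.0], [230.6, 243.3]] [[444.0, 344.9], [572.1, 317.2], [542.9, 193.0], [415.3, 221.5]] [493.57702264 269.17258338] [131.13425584 127.59840683 130.64971467]
[495.5, 266.5] [[197.5, 183.2], [241.6, 194.3], [228.8, 242.7], [184.5, 231.4], [199.6, 183.8], [242.9, 194.8], [230.4, 242.4], [186.7, 231.2]] lip [[197.1, 183.1], [231.7, 191.9]]
[495.5, 266.5] [[284.6, 146.8], [292.3, 171.4], [249.5, 178.7], [243.8, 153.4], [284.9, 150.7], [292.6, 175.4], [250.0, 182.6], [244.4, 157.3]] lip [[284.4, 138.5], [290.3, 156.9]]
[498, 270] [[196.2, 182.3], [240.3, 193.4], [227.5, 241.8], [183.2, 230.4], [198.3, 182.9], [241.6, 193.9], [229.0, 241.5], [185.4, 230.3]] lip [[195.8, 182.2], [230.3, 190.9]]
[498, 270] [[284.8, 146.0], [292.5, 170.5], [249.7, 177.7], [244.1, 152.5], [285.1, 149.9], [292.8, 174.4], [250.3, 181.6], [244.7, 156.4]] lip [[284.7, 137.7], [290.5, 156.0]]
```

drive_tool --series "0.2 0.18 -0.1 0 0 0 0.1;0.45 0.41 -0.1 0 0 0 0.1;0.7 0.63 -0.1 0 0 0 0.1;0.92 0.82 -0.1 0 0 0 0.1;0.92 0.82 -0.1 0 0 0 0.1"

```text
time_s: 17.1
eef_pos: [545.0, 134.9, 253.5]
ee_rot: [-0.0, 0.252, 0.968, 0.0]
force: [0.1, -1.2, -1.7]
grip_width: 0.503
```

drive_tool --series "0.2 0.18 -0.02 0 0 0 0.1;0.45 0.41 -0.02 0 0 0 0.1;0.7 0.63 -0.02 0 0 0 0.1;0.85 0.76 -0.02 0 0 0 0.1;0.92 0.82 -0.02 0 0 0 0.1;0.92 0.82 -0.02 0 0 0 0.1;0.92 0.82 -0.02 0 0 0 0.1"

```text
time_s: 17.8
eef_pos: [497.2, 273.6, 255.9]
ee_rot: [0.0, 0.252, 0.968, 0.0]
force: [-0.5, 0.1, -2.6]
grip_width: 0.502
```

Run:
```python
from h import *
plan(497.8,269.5,150,60.8)
```

```text
q6 -> -0.56
now [497.2 273.6 255.9] width 0.502 t 17.8 F [-0.5  0.1 -2.6] q [ 0.3   0.39  1.32  0.    1.43 -0.76]
rows>= 3
-0.021 -0.027 0.883 0.001 -0.0 -0.001
```

drive_tool --series "-0.02 -0.03 0.2 0 0 0 0.1;-0.02 -0.03 0.45 0 0 0 0.1;-0.02 -0.03 0.7 0 0 0 0.1;-0.02 -0.03 0.86 0 0 0 0.1;-0.02 -0.03 0.88 0 0 0 0.1;-0.02 -0.03 0.88 0 0 0 0.1;-0.02 -0.03 0.88 0 0 0 0.1"

```text
time_s: 18.5
eef_pos: [498.5, 269.0, 151.7]
ee_rot: [0.001, 0.253, 0.968, 0.001]
force: [-1.2, 0.2, -1.9]
grip_width: 0.504
```

Run:
```python
from h import *
t=eyes.capture('top');s=eyes.capture('side');P=telemetry.sense()['eef_pos']
B=s['frame'][110:190,230:310,::-1]
B=cv2.resize(B,None,fx=7,fy=7,interpolation=cv2.INTER_CUBIC).astype(float);B=(255*(B/255)**.5).clip(0,255).astype(np.uint8)
cv2.imwrite('pics/v7.png',B)
plan(497.8,269.5,137.2,60.8)
```

```text
q6 -> -0.56
now [498.2 269.2 151.6] width 0.498 t 18.6 F [-0.  -0.7 -2.5] q [ 0.29  0.47  1.48  0.    1.18 -0.77]
rows>= 1
0.004 0.0 0.12 0.004 0.003 -0.002
```

View pics/v7.png

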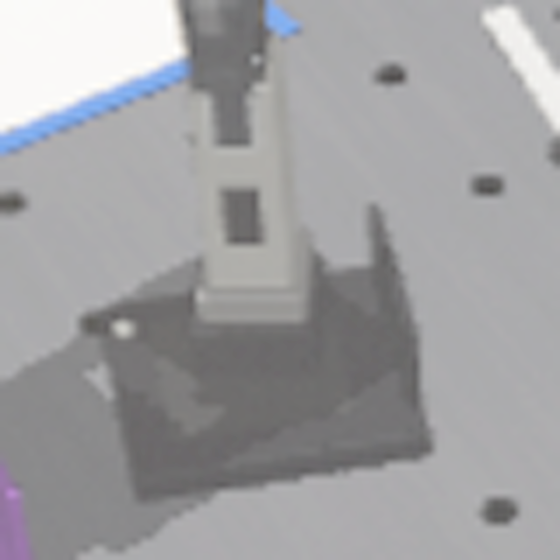

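The scanner is upright over the plate. The nose spans crop columns 192–325, centred on the plate between its left edge (about 95–135) and the lip (about 385–430). Lowering it now.

drive_tool --series "0 0 0.05 0.004 0.003 0 0.1;0 0 0.09 0.004 0.003 0 0.1;0 0 0.115 0.004 0.003 0 0.1;0 0 0.12 0.004 0.003 0 0.1;0 0 0.12 0.004 0.003 0 0.1;0 0 0.12 0.004 0.003 0 0.1"

```text
time_s: 19.2
eef_pos: [498.2, 269.3, 137.1]
ee_rot: [0.0, 0.253, 0.968, 0.0]
force: [-0.7, -0.7, -2.3]
grip_width: 0.503
```

drive_tool --series "0 0 0.01 0 0 0 0.1;0 0 0.01 0 0 0 0.1;0 0 0.01 0 0 0 0.1"

```text
time_s: 19.5
eef_pos: [498.4, 269.3, 136.9]
ee_rot: [0.0, 0.253, 0.968, 0.0]
force: [-3.1, -1.8, 5.4]
grip_width: 0.505
```

drive_tool --series "0 0 0.01 0 0 0 0.1;0 0 0.01 0 0 0 0.1;0 0 0.01 0 0 0 0.1"

```text
time_s: 19.8
eef_pos: [498.4, 269.2, 136.9]
ee_rot: [0.001, 0.252, 0.968, 0.0]
force: [-3.5, -1.9, 7.1]
grip_width: 0.502
```

Contact. I'll open slowly and pull straight up.

drive_tool --series "0 0 0 0 0 0 0.55;0 0 0 0 0 0 0.6;0 0 0 0 0 0 0.75;0 0 0 0 0 0 1;0 0 0 0 0 0 1;0 0 0 0 0 0 1;0 0 0 0 0 0 1"

```text
time_s: 20.5
eef_pos: [498.4, 269.2, 136.8]
ee_rot: [0.001, 0.252, 0.968, 0.0]
force: [0.5, 0.0, -0.1]
grip_width: 0.998
```

drive_tool --series "0 0 -0.2 0 0 0 1;0 0 -0.5 0 0 0 1;0 0 -0.8 0 0 0 1;0 0 -1 0 0 0 1;0 0 -1 0 0 0 1;0 0 -1 0 0 0 1"

```text
time_s: 21.1
eef_pos: [498.1, 269.2, 256.5]
ee_rot: [0.001, 0.252, 0.968, 0.0]
force: [0.0, 0.1, -1.4]
grip_width: 0.996
```

drive_tool --series "-0.9 0.1 0 0 0 0 1;-0.9 0.1 0 0 0 0 1;-0.9 0.1 0 0 0 0 1;-0.9 0.1 0 0 0 0 1;-0.9 0.1 0 0 0 0 1"

```text
time_s: 21.6
eef_pos: [597.3, 227.5, 255.8]
ee_rot: [-0.0, 0.252, 0.968, -0.0]
force: [-0.4, -0.2, -0.4]
grip_width: 0.998
```

Run:
```python
from h import *
t=eyes.capture('top');s=eyes.capture('side')
sc=nets.spot_in('scanner',t)[:1],nets.spot_in('scanner',s)[:1];print(sc)
print(telemetry.sense()['eef_pos'],telemetry.sense()['time_s'])
A=cv2.resize(t['frame'][175:255,170:250,::-1],None,fx=5,fy=5,interpolation=cv2.INTER_CUBIC)
B=cv2.resize(s['frame'][110:190,230:310,::-1],None,fx=5,fy=5,interpolation=cv2.INTER_CUBIC)
C=np.hstack([A,B]).astype(float);C=(255*(C/255)**.5).clip(0,255).astype(np.uint8)
cv2.imwrite('pics/v8.png',C)
# diff vs first top picture for bystanders
a=cv2.imread('pics/top0.png').mean(2)
d=(abs(a-t['frame'].mean(2))>40).astype(np.uint8);n,l,st,c=cv2.connectedComponentsWithStats(d)
print([x.tolist() for x in st[1:] if x[4]>15])
```

```text
([{'rect': [192.7, 200.9, 228.5, 225.9], 'confidence': 0.96}], [{'rect': [255.8, 122.1, 276.9, 169.4], 'confidence': 0.92}])
[597.42496211 227.70253204 257.10567   ] 21.8
[[46, 84, 159, 316, 19743], [164, 88, 9, 8, 35], [63, 98, 22, 36, 490], [175, 98, 11, 19, 106], [181, 122, 7, 8, 37], [186, 134, 6, 7, 30], [65, 136, 19, 37, 499], [191, 145, 53, 50, 1041], [106, 154, 6, 8, 34], [296, 155, 33, 23, 513], [143, 156, 6, 5, 21], [327, 163, 19, 21, 279], [74, 169, 59, 118, 4169], [195, 192, 3, 9, 20], [210, 202, 44, 78, 869], [396, 203, 45, 23, 691], [191, 206, 12, 16, 52], [180, 229, 8, 6, 36], [199, 266, 75, 118, 3714], [299, 363, 40, 18, 406], [258, 384, 36, 16, 283], [348, 388, 6, 12, 48], [23, 395, 12, 5, 33]]
```

View pics/v8.png

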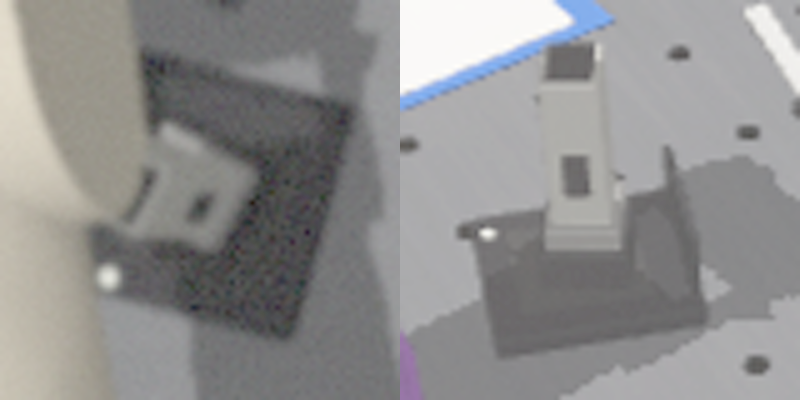

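The scanner stands upright on the pad and the gripper is clear. All large image changes come from the arm, its shadow, the offcut and the scanner. Handing in.

```bash
python3 -c "
from h import *
print(ctrl.finish_job())"
```

```text
the job is handed in; nothing more can be done
None
```

The job is done and handed in at about 22 s on the robot clock, well under the 64 s limit; no verdict is reported.

- **Offcut:** It is in the grey scrap bin, lying flat on the floor of the bin. The top camera confirmed this after release.
- **Scan:** The scanner was held still, pointing straight down, for about 2.7 s over the label middle. The nose was about 60 mm above the label, and the measured TCP did not change during the hold. Three cameras agreed on the label middle to about 1 mm. I moved about 2 mm because the side camera showed the nose off from where the TCP put it.
- **Docking:** The scanner was lowered onto the charging base until it touched (about 7 N), then released. The last side view shows it upright and free of the gripper. It is within a few mm of the middle by my estimate, because the cameras disagreed on the dock's middle by about 3–7 mm and I used a compromise. In the last top view the arm hid part of the scanner.
- **Other things:** Comparing the first and last top pictures, I attributed all changes to the arm, its shadow, the offcut and the scanner. Parts of the table hidden by the arm in that last view were not checked. No force reading showed any unexpected contact, and the scanner stayed clear of the profile.

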